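# Lock the reels on the spindle with the hinged retaining ring

### The arm

A 6-joint arm with a two-finger parallel gripper is mounted at the origin on a cart in front of the work surface, level with it; the furniture and walls round the work are solid. World frame = base frame: x ahead of the robot, y to its left, z up, the work surface at z = 0. Lengths are in m, angles in rad, forces in N, time in s.
With the tool pointing down it reaches from about 0.4 to 0.825 m from the base axis. Payload 7 kg.
Tool frame: the origin (TCP) lies midway between the tips of the shut fingers; the grasp point (between the pads) lies arm.hold_point_z behind it (arm.hold_point_z is the distance from the TCP to the grasp point, in m); z points along the fingers, y is the line along which they close (so a half turn about z gives the same grasp; the last joint's range is limited). The gripper opens to 88 mm and grips with 3 to 60 N. Pads are 19 mm wide; open, the fingers measure 130 mm over their backs; the gripper's body (78 mm by 193 mm) begins 47 mm behind the grasp point.
Start: joints at [1.603, 0.359, 0.012, 0, -1.224, -0.288], TCP at [0.171, 0.653, 0.227] pointing down, gripper open.
Joint ranges: [-3.07, 3.07], [-1.43, 2.12], [-1.02, 1.25], [-3.03, 1.67], [-3.05, -0], [-3.03, 3.03]. Speed limits (rad/s): [2.39, 2.39, 3.01, 3.14, 3.14, 3.14].

### API

Orientations are given as [roll, pitch, yaw] about the fixed x, y, z axes, in that order (R = Rz(yaw) Ry(pitch) Rx(roll)).
In Python, from station import arm gives the robot as it stands.
- The arm moves only by the shell command python3 -m crank 'ROWS' [OPENING] [FORCE]. ROWS is JSON, a list that holds one entry, the list of rows, each a list of 4 numbers: the shift along the tool's x, y, z in units of 25 mm (1.0 is 25 mm), then the turn about the tool's z in units of 5 degrees (1.0 is 5 degrees). A call has 1 to 12 rows; each row is the pose to reach, as a shift and turn from the pose commanded when the call began, along the tool's axes at that moment; what a row does not reach only later rows make up. A row lasts 1/8 s, in which the tool goes at most 62.5 mm and 10.7 degrees, less where a joint would pass 70% of its speed; a pose out of reach is approached as far as the arm can. A call with a gripper value outside its range is refused whole. OPENING is the closure, from 0 (fully open) to 1 (shut), set as the call begins (- or left out, the last holds). The fingers move at their own pace and stop on an object; FORCE is the grip in N (left out, the last holds). Time passes only in rows, so rows that repeat a pose let the fingers close. It gives the time, the measured TCP pose, the force, the opening and the grip force at its end, in the units of the state.
- arm.get_state(): the state, without advancing time (a new reading comes with each control period).
- arm.grab_frame(name): name is "scene" or "top" or "wrist"; returns (picture, depth): 480x640x3 uint8, red, green, blue; 480x640 float32, m along the optical axis (not along the pixel's ray), 0 where there is no reading.
- arm.get_calibration(name): a dict with "mtx" (3x3 intrinsics, pixels), "k1" (the pictures are not rectified: a ray, as slopes to the right and down, at radius r is drawn at 1 + k1 r^2 times it, then the intrinsics apply), "R" (3x3) and "t" (3): a world point X has camera coordinates R X + t; the wrist camera has in their place "mount" (4x4, takes a point from camera to tool coordinates, whose origin is the TCP and whose axes are the flange's). Camera axes: x right, y down, z forward; pixel columns grow to the right and rows downward; lengths in m; the calibration is good to about 2 mm. A picture is of the moment at which its call begins: read the wrist's pose just before it. get_calibration takes no time and is no camera call.
- arm.job_done(): hands the job in; it is judged then, once.
Trained networks look in the newest picture that a camera, given by its name, has taken for a name from the list of things; names that differ only in an ending like _2 or _b are one class to them, and where a whole thing is asked for, a point or a joint stands for the part that bears it (a point fixed in the world has none). Each returns a list of dicts, best first, with "score" (0 to 1); they miss things now and then, are a little off and sometimes report something else, mostly with a low value. They report only what shows in the picture. A call takes as long as a camera call. They do not tell look-alikes from the thing itself.
- arm.recognise(thing, camera): "extent" ([left, top, width, height] in pixels, round what is visible of it).
- arm.trace(thing, camera): "mask" (480x640 bool, what is visible of it) and "extent" ([left, top, width, height] in pixels, round what is visible of it).
The state is a dict: "t": time; "q": joint angles; "qd": joint speeds; "joint_efforts": joint torques, N m; "eef_pos": TCP position; "ee_rot": TCP orientation; "force": force on the tool from outside, world axes, zero at the start; "moment": the same for the moment, N m; "width": finger opening in m; "gripper_force": force on a finger pad.
Only numpy, scipy, OpenCV 4.12 (cv2) and the standard library are available. Lean on these libraries where they do the work, as an engineer would, in place of code of your own. Each camera call takes 0.05 s, during which the arm holds its last target. There are 200 camera calls.

### The job

Take the plier-handled retaining ring out of its fitted tray by its neck, lay it flat on the desk clear of the tray and let go. Then take it by its two handles, squeeze them right in to spread the jaws, bring the spread jaws round the spindle of the tape-reel stand and let them close fully home in the groove under the spindle's head, so that the ring lies flat on the cover disc, closed and released. Leave the black tape roll and the power brick behind the stand where they are.

Things in the scene. Friction and masses are not known exactly. Their poses are not given: they have to be found in the camera images.
- clip: Plier-handled retaining ring, 160 mm long, 0.1 kg: two mirror-image steel levers on a pivot, like a clothes peg. This is the +y lever. Origin: pivot axis, underside; z up, as it lies in tray and on desk; +x is the middle line from pivot to jaws when closed. Spread, the middle line's yaw is this body's yaw minus half of clip_jaw. Centre of mass within 15 mm behind the pivot.
- clip_jaw (a joint): Angle between the levers, rad: 0 closed; 0.5 fully spread, a hard stop when the handles are squeezed right in (about 6 N at handles, against a closing spring). Fully spread, the jaws clear the 40 mm spindle head by about 2.5 mm all round when the spindle axis is 46 mm ahead of the pivot on the middle line; the mouth at the tips is 42 mm wide. Under 0.05 when seated.
- neck (a point): On the middle line (when closed) at the underside, 16 mm ahead of the pivot: middle of the neck, whose outer sides are flat, parallel and 25 mm apart from 0 to 30 mm ahead of the pivot; 12 mm high. Gripping here only holds the ring shut.
- handles (a point): On the middle line when closed, at the underside, 62 mm behind the pivot: between the black sleeves, the grips, which lie 32 to 92 mm behind it, 8 mm thick, 18 mm high from the underside. Width over both sleeves here: 57 mm closed (70 at the rear end), 27 mm and parallel when fully spread.
- ring_a (a point): Centre of the ring formed by the jaws, as carried by clip: 44 mm ahead of the pivot, at the underside. The jaws are 12 mm high, inner radius 15, outer radius 23 when closed, open in front over 30 degrees either side of the middle line. To close home, let the spindle axis lie here, 44 mm ahead of the pivot, or a few mm nearer the pivot; closed on it farther forward the ring may jam part open.
- ring_b (a point): The same point as carried by the other lever; falls on ring_a when closed, and the two lie 22 mm apart when fully spread.
- tray: Fixed grey fitted tray, 195 x 112 mm, base 6 mm thick. Origin (underside) and axes lie under the stored ring's pivot, x to the jaws; it reaches 84 mm ahead of and 111 mm behind the origin. Walls 26 mm high stand 4 mm outside both handles and behind them, so fingers do not fit beside the handles; neck and jaws lie open on the base. The ring lifts straight up.
- stand: Fixed tape-reel stand. Base 128 mm across, two tape rolls, on them a cover disc 120 mm across, its top 39 mm above the desk. From the middle rises a steel spindle: groove 29 mm in diameter, 39 to 57 mm above the desk; over it the head, 40 mm in diameter from 57 to 73 mm, tapering to 26 mm at the top, 82 mm. Origin: centre of the underside, z along the spindle.
- seat (a point): On the spindle axis at the top of the cover disc, which is the bottom of the groove, 39 mm above the desk.
- spare_roll: Bystander: loose black tape roll, 72 mm diameter, 17 mm high, behind the stand. Origin: centre of its underside.
- power_brick: Bystander: loose black power brick, 115 x 50 x 32 mm, behind the stand. Origin: centre of its underside.
Things that resemble listed ones, but are neither listed nor needed, are in the scene too. There is more than one size of the clip; the job needs the larger.

How it is judged:
On the way, in this order (a step that is already met when the one before it is completed fails the run):
1. the ring lies flat on the desk, clear of the tray's pocket (pivot more than 0.08 m from the tray's origin), and has been let go (height (world z) of clip below 0.006 m and angle between clip's own z axis and vertical below 0.08 rad and horizontal distance between clip and tray above 0.08 m and contact force between the fingers and clip below 0.1 N), for 0.2 s.
2. the jaws, spread by more than 0.25 rad, are round the spindle at the height of the groove (value of joint clip_jaw above 0.25 rad and horizontal distance between each of ring_a, ring_b and seat below 0.022 m and z of ring_a in the frame of seat below 0.009 m), for 0.05 s.
At the end, for the whole second after the job is handed in: The ring is closed (joint under 0.12 rad) in the groove under the spindle's head: both ring centres within 7 mm of the spindle axis, underside within 5 mm of the cover disc, level within 0.08 rad, at rest; the roll and the power brick within 30 mm of where they stood (value of joint clip_jaw below 0.12 rad and horizontal distance between each of ring_a, ring_b and seat below 0.007 m and z of ring_a in the frame of seat between -0.004 and 0.005 m and angle between clip's own z axis and vertical below 0.08 rad and linear speed of clip below 0.02 m/s and distance of each of spare_roll, power_brick from where it was at the start of the episode below 0.03 m); the robot touches nothing.
It fails at once if the black tape roll or the power brick is moved by more than 30 mm (distance of any of spare_roll, power_brick from where it was at the start of the episode above 0.03 m).
It also fails if it takes over 64 s, if anything falls off the work surface, if the arm or the gripper's body presses on something with over 40 N, if the wrist force passes 120 N, or if a joint passes its speed limit or range.

## Working session

There is one attempt and no reset: what is moved stays moved. The work goes in short steps, Python scripts to look and compute and a shell command to move; the robot and the scene stay as the last step left them, time stands still between calls to the robot, and variables do not carry over. Pictures are saved under pics/ and viewed, at most 10 in all, crops included, and the job is handed in when it is done.

```bash
mkdir -p pics; ls
cat > h.py <<'E'
import numpy as np, cv2
from scipy.spatial.transform import Rotation as Ro
from station import arm
def grab(n):
    s=arm.get_state(); im,d=arm.grab_frame(n); c=arm.get_calibration(n)
    if n=="wrist":
        T=np.eye(4);T[:3,:3]=Ro.from_euler('xyz',s['ee_rot']).as_matrix();T[:3,3]=s['eef_pos'];T=T@np.array(c['mount'])
    else:
        R=np.array(c['R']);T=np.eye(4);T[:3,:3]=R.T;T[:3,3]=-R.T@np.array(c['t'])
    return im,d,c,T
def pts(d,c,T,mask):
    v,u=np.nonzero(mask&(d>0)); K=np.array(c['mtx']); z=d[v,u]
    p=cv2.undistortPoints(np.stack([u,v],1).astype(np.float64)[:,None],K,np.array([c['k1'],0,0,0.]))[:,0]
    X=np.c_[p*z[:,None],z]
    return X@T[:3,:3].T+T[:3,3],u,v
def save(n,im): cv2.imwrite('pics/'+n+'.png',im[:,:,::-1])
E
python3 - <<'E'
from h import *
s=arm.get_state();print(s['eef_pos'],s['ee_rot'],s['width'],arm.hold_point_z)
a=[]
for n in('top','scene'):
    im,d,c,T=grab(n);save(n+'0',im);print(n,T[:3,3])
    for t in('clip','tray','stand','spare_roll','power_brick'):
        for r in arm.trace(t,n):
            P,u,v=pts(d,c,T,r['mask'])
            if len(P): print(n,t,round(r['score'],2),r['extent'],np.median(P,0).round(3),P[:,:].min(0).round(3),P.max(0).round(3))
E
```

```text
pics
[0.17067177 0.65257485 0.22565417] [ 3.14001735e+00 -1.06592618e-04 -2.55901667e-01] 0.08773691270544837 0.0188
top [0.48211215 0.14623544 1.07665992]
top clip 0.87 [427.5, 232.8, 34.6, 50.2] [ 0.574 -0.111  0.009] [ 0.509 -0.159 -0.002] [ 0.623 -0.081  0.017]
top clip 0.7 [222.0, 264.6, 42.4, 68.8] [0.474 0.334 0.017] [ 0.397  0.273 -0.001] [0.544 0.375 0.028]
top tray 0.74 [204.6, 250.1, 76.1, 99.1] [0.467 0.327 0.005] [ 0.362  0.244 -0.007] [0.579 0.416 0.03 ]
top stand 0.96 [330.3, 219.4, 57.7, 59.6] [0.579 0.072 0.038] [ 0.519  0.006 -0.005] [0.648 0.133 0.085]
top spare_roll 0.85 [288.9, 171.4, 32.5, 31.0] [0.722 0.192 0.015] [ 0.688  0.158 -0.002] [0.759 0.226 0.023]
top spare_roll 0.23 [223.5, 263.3, 42.8, 69.3] [0.472 0.335 0.017] [ 0.397  0.273 -0.001] [0.544 0.373 0.028]
top power_brick 0.82 [347.5, 151.0, 34.4, 58.0] [0.739 0.061 0.03 ] [ 0.682  0.017 -0.004] [0.808 0.1   0.037]
scene [ 0.01848344 -0.75157908  0.55062984]
scene clip 0.72 [375.4, 298.5, 54.7, 37.4] [ 0.565 -0.118  0.009] [ 0.51  -0.167 -0.001] [ 0.626 -0.087  0.015]
scene clip 0.6 [220.1, 218.6, 57.2, 24.6] [0.468 0.332 0.016] [0.394 0.271 0.004] [0.542 0.368 0.026]
scene tray 0.85 [206.8, 214.4, 86.7, 45.3] [0.435 0.295 0.007] [ 0.364  0.241 -0.001] [0.576 0.403 0.028]
scene spare_roll 0.96 [359.6, 219.8, 34.3, 25.3] [0.722 0.177 0.014] [ 0.597  0.062 -0.003] [0.783 0.257 0.081]
scene power_brick 0.6 [394.2, 235.0, 56.9, 27.9] [0.732 0.043 0.027] [ 0.681  0.014 -0.002] [0.8   0.091 0.034]
```

Run:
```python
import cv2
im=cv2.imread('pics/top0.png')[130:370,170:490]
cv2.imwrite('pics/top0c.png',cv2.resize(im,(800,600),interpolation=cv2.INTER_CUBIC))
```

```text
(no output)
```

View pics/top0c.png

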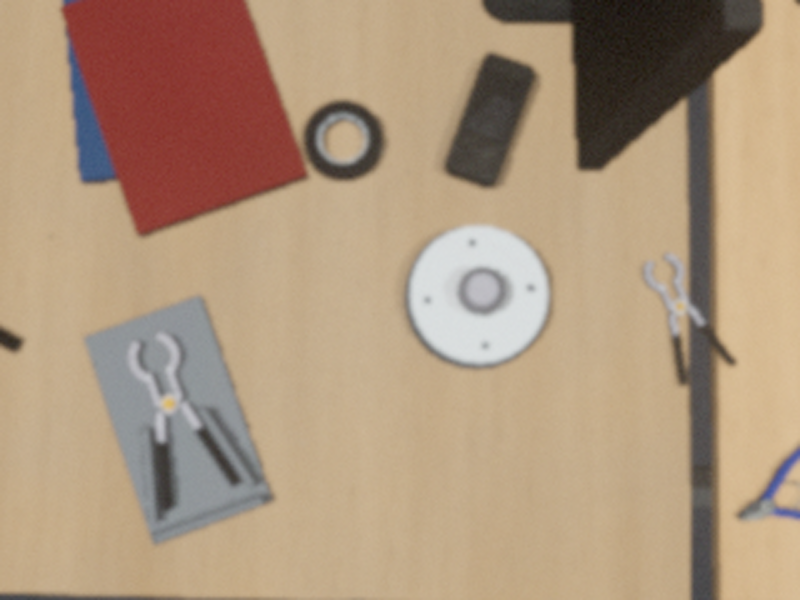

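View pics/scene0.png

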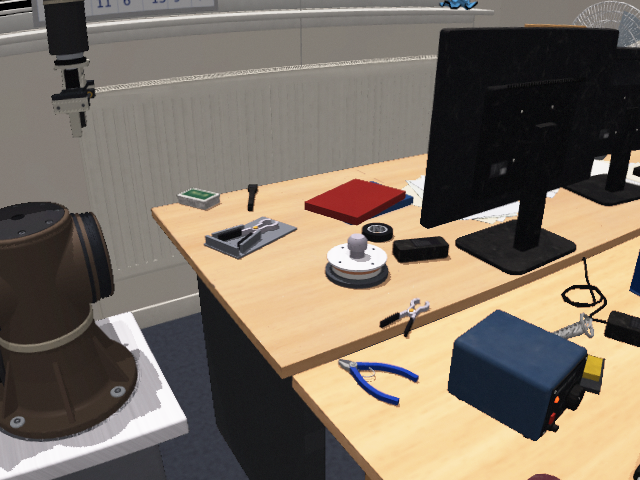

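The top crop shows the large ring in the grey tray, with its pivot at crop (168,404) and jaws up. The white stand's spindle is at (482,290), with the roll and brick behind it. A smaller look-alike ring lies at (680,310). Next I'll get numbers for the tray and spindle.

```bash
cat >> h.py <<'E'
def trace(t,n,near,r=.15):
    """best mask whose median point lies near the given xy"""
    im,d,c,T=grab(n)
    for q in arm.trace(t,n):
        P,u,v=pts(d,c,T,q['mask'])
        if len(P) and np.hypot(*(np.median(P,0)[:2]-near))<r: return P,im,q['mask'],d,c,T
def rect(P):
    (c,s,a)=cv2.minAreaRect(P[:,:2].astype(np.float32)*1000); return np.array(c)/1000,s,a
def rel(target,yaw=None):
    """shift (units) in tool axes from the measured TCP to a world point and the turn"""
    s=arm.get_state();R=Ro.from_euler('xyz',s['ee_rot']).as_matrix()
    print('tcp',s['eef_pos'].round(4) if hasattr(s['eef_pos'],'round') else s['eef_pos'],'rot',np.round(s['ee_rot'],3),'rows units',(R.T@(np.array(target)-s['eef_pos'])/.025).round(2),
     'turn',None if yaw is None else round(-np.degrees((yaw-s['ee_rot'][2]+np.pi)%(2*np.pi)-np.pi)/5,2))
E
python3 - <<'E'
from h import *
P,im,m,d,c,T=trace('tray','top',[.47,.33])
print('tray',rect(P))
P,im,m,d,c,T=trace('clip','top',[.47,.33])
print('clip',rect(P))
P,im,m,d,c,T=trace('stand','top',[.58,.07])
H=P[(P[:,2]>.06)];print('head',rect(H),cv2.minEnclosingCircle(H[:,:2].astype(np.float32)))
D=P[(P[:,2]>.03)&(P[:,2]<.05)];print('disc',cv2.minEnclosingCircle(D[:,:2].astype(np.float32)),np.median(D[:,2]))
t=np.array([.472,.332,.2]);rel(t,.34)
E
```

```text
tray (array([0.47093445, 0.33083624]), (199.048828125, 114.65985107421875), 21.640026092529297)
clip (array([0.4745925 , 0.32815253]), (143.5590057373047, 64.22396850585938), 19.55632781982422)
head (array([0.58370172, 0.06914388]), (37.76849365234375, 37.96289825439453), 2.263052463531494) ((0.5837574005126953, 0.0690736174583435), 0.02005927823483944)
disc ((0.5840054750442505, 0.06944449245929718), 0.06015175208449364) 0.037857858566130664
tcp [0.1708 0.653  0.2266] rot [-3.142 -0.    -0.256] rows units [14.9   9.37  1.06] turn -6.83
```

```bash
python3 -c "
from h import *
rel([.49,.338,.2],.36)"
```

```text
tcp [0.1708 0.653  0.2266] rot [-3.142 -0.    -0.256] rows units [15.54  8.96  1.06] turn -7.06
```

```bash
python3 -m crank '[[[2,1,0,-1],[4,2.3,0,-2],[6,3.5,0,-3],[8,4.6,0,-4],[10,5.8,0.3,-5],[12,6.9,0.6,-6],[14,8,0.8,-7],[15.5,9,1.06,-7],[15.5,9,1.06,-7],[15.5,9,1.06,-7],[15.5,9,1.06,-7]]]' 0.35
python3 - <<'E'
from h import *
r=trace('clip','wrist',[.48,.335])
im,d,c,T=grab('wrist');save('w1',im)
if r:
    P=r[0];print('clip',rect(P),P[:,2].min(),P[:,2].max())
E
```

```text
t: 2.28
eef_pos: [0.4883, 0.3381, 0.2004]
ee_rot: [-3.141, -0.0, 0.356]
force: [0.4, -0.6, -0.2]
width: 0.057
gripper_force: 0.0
clip (array([0.47448572, 0.32252539]), (154.4394989013672, 69.98601531982422), 15.704580307006836) 0.0046593199675618036 0.026725199876956096
```

View pics/w1.png

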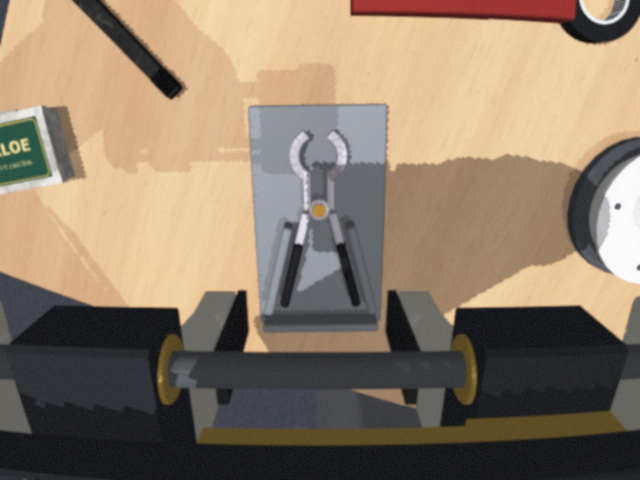

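The wrist view shows the ring straight ahead, with its orange pivot at (318,210), jaws at y≈135–170 and black handles down to y≈305.

```bash
cat >> h.py <<'E'
def ringpose(near,zoff,n='wrist'):
    P,im,m,d,c,T=trace('clip',n,near)
    hsv=cv2.cvtColor(im,cv2.COLOR_RGB2HSV)
    box=cv2.dilate(m.astype(np.uint8),np.ones((5,5)))
    o=(hsv[...,0]>8)&(hsv[...,0]<32)&(hsv[...,1]>130)&(hsv[...,2]>100)&(box>0)
    k,l,st,ce=cv2.connectedComponentsWithStats(o.astype(np.uint8))
    i=1+np.argmax(st[1:,4]);Q,_,_=pts(d,c,T,l==i);piv=np.median(Q,0)
    P=P[P[:,2]>zoff+.004]
    best=None
    for a in np.linspace(-np.pi,np.pi,1441):   # symmetry axis: mirrored points must fall on the cloud
        e=np.array([np.cos(a),np.sin(a)]);q=P[:,:2]-piv[:2];x=q@e;y=q@np.array([-e[1],e[0]])
        if x.max()>.085 or x.min()<-.105 or x.max()>-x.min(): continue
        b=np.arange(-.1,.08,.006);k=np.digitize(x,b)
        s=np.mean([abs(y[k==j].min()+y[k==j].max()) for j in np.unique(k) if (k==j).sum()>5])
        if best is None or s<best[0]: best=(s,a,x.min(),x.max())
    a=best[1];h=P[((P[:,:2]-piv[:2])@[np.cos(a),np.sin(a)])<-.03]
    print('pivot',piv.round(4),st[i,4],'px; sym err, yaw, back, front',np.round(best,4),'rect',rect(P),'px rgb',np.median(im[l==i],0))
    return piv,best[1]
E
python3 - <<'E'
from h import *
p,a=ringpose([.48,.335],.006)
P=trace('tray','wrist',[.48,.335])[0];print('tray',rect(P))
e=np.array([np.cos(a),np.sin(a)])
rel([*(p[:2]+.016*e),.009],a)
E
```

```text
pivot [0.4854 0.3339 0.0218] 101 px; sym err, yaw, back, front [ 3.000e-04  3.709e-01 -8.570e-02  6.340e-02] rect (array([0.47497144, 0.33015668]), (148.94920349121094, 69.09715270996094), 21.42253303527832) px rgb [179. 136.  65.]
tray (array([0.46511066, 0.32644757]), (210.09439086914062, 114.45149230957031), 21.316951751708984)
tcp [0.4885 0.3376 0.2001] rot [-3.142 -0.     0.356] rows units [0.47 0.09 7.65] turn -0.17
```

```bash
python3 -m crank '[[[0.47,0.09,2,-0.17],[0.47,0.09,4,-0.17],[0.47,0.09,6,-0.17],[0.47,0.09,7,-0.17],[0.47,0.09,7.6,-0.17],[0.47,0.09,7.6,-0.17]]]' && python3 -m crank '[[[0,0,0,0],[0,0,0,0],[0,0,0,0],[0,0,0,0],[0,0,0,0]]]' 1 25; python3 -c "
from h import *
rel([.4854,.3339,.009])"
```

```text
t: 3.38
eef_pos: [0.5003, 0.3391, 0.0094]
ee_rot: [3.141, 0.001, 0.37]
force: [0.2, 0.2, 0.9]
width: 0.057
gripper_force: 0.0
t: 4.0
eef_pos: [0.5007, 0.3395, 0.0106]
ee_rot: [-3.141, -0.001, 0.37]
force: [-1.3, -0.3, 4.9]
width: 0.0244
gripper_force: 25.8
tcp [0.5007 0.3395 0.0106] rot [-3.141e+00 -1.000e-03  3.700e-01] rows units [-0.65 -0.01  0.06] turn None
```

```bash
python3 -m crank '[[[0,0,-0.7,0],[0,0,-1.7,0],[0,0,-2.6,0],[0,0,-2.6,0],[0,0,-2.6,0]]]'; python3 -c "
from h import *
rel([.453,.036,.075],-1.047)"
```

```text
t: 4.62
eef_pos: [0.5003, 0.339, 0.075]
ee_rot: [-3.141, 0.0, 0.37]
force: [0.3, -0.2, -1.4]
width: 0.0247
gripper_force: 25.8
tcp [0.5003 0.339  0.075 ] rot [-3.141  0.     0.37 ] rows units [-6.14 10.62  0.  ] turn 16.23
```

```bash
python3 -m crank '[[[-0.3,0.6,0,1.2],[-0.9,1.6,0,3],[-1.5,2.7,0,4.8],[-2.2,3.8,0,6.6],[-2.9,5,0,8.4],[-3.6,6.2,0,10.2],[-4.3,7.4,0,12],[-5,8.6,0,13.8],[-5.7,9.8,0,15.4],[-6.14,10.6,0,16.2],[-6.14,10.6,0,16.2],[-6.14,10.6,0,16.2]]]'; python3 -m crank '[[[0,0,1,0],[0,0,2,0],[0,0,2.6,0],[0,0,2.6,0]]]'; python3 -c "
from h import *
rel([.453,.036,.004],-1.047)"
```

```text
t: 6.12
eef_pos: [0.4533, 0.0368, 0.0748]
ee_rot: [3.141, -0.0, -1.043]
force: [0.7, 0.2, -0.8]
width: 0.0244
gripper_force: 25.8
t: 6.62
eef_pos: [0.4526, 0.0369, 0.009]
ee_rot: [3.139, 0.0, -1.042]
force: [-0.3, -0.7, -1.1]
width: 0.0245
gripper_force: 25.8
tcp [0.4526 0.0369 0.009 ] rot [ 3.139  0.    -1.042] rows units [0.04 0.   0.2 ] turn 0.05
```

```bash
python3 -m crank '[[[0,0,0.1,0],[0,0,0.18,0],[0,0,0.2,0],[0,0,0.2,0]]]'; python3 -m crank '[[[0,0,0,0],[0,0,0,0],[0,0,0,0],[0,0,0,0]]]' 0.45;  python3 -m crank '[[[0,0,-1,0],[-1,0,-3,0],[-2.5,0,-5,0],[-4.5,0,-7,0],[-5.5,0,-7,0],[-5.5,0,-7,0],[-5.5,0,-7,0]]]' 0
python3 - <<'E'
from h import *
im,d,c,T=grab('wrist');save('w2',im)
p,a=ringpose([.445,.05],0.)
e=np.array([np.cos(a),np.sin(a)])
rel([*(p[:2]-.062*e),.004],a)
E
```

```text
t: 7.12
eef_pos: [0.4534, 0.0368, 0.0053]
ee_rot: [-3.141, -0.0, -1.044]
force: [-0.5, 0.1, -0.6]
width: 0.0246
gripper_force: 25.8
t: 7.62
eef_pos: [0.4533, 0.0367, 0.0051]
ee_rot: [-3.141, -0.0, -1.044]
force: [-0.1, -0.2, -0.1]
width: 0.0479
gripper_force: 0.0
t: 8.5
eef_pos: [0.3839, 0.1553, 0.1798]
ee_rot: [3.141, -0.0, -1.043]
force: [-0.1, 0.7, -0.3]
width: 0.0877
gripper_force: 0.0
pivot [0.4461 0.0485 0.0157] 156 px; sym err, yaw, back, front [ 6.0000e-04 -1.0472e+00 -8.6900e-02  2.9700e-02] rect (array([0.43273724, 0.07338807]), (70.07135009765625, 116.25382232666016), 31.036623001098633) px rgb [202. 154.  74.]
tcp [0.3841 0.1548 0.1795] rot [ 3.14  -0.    -1.045] rows units [ 2.44 -0.02  7.02] turn 0.03
```

View pics/w2.png

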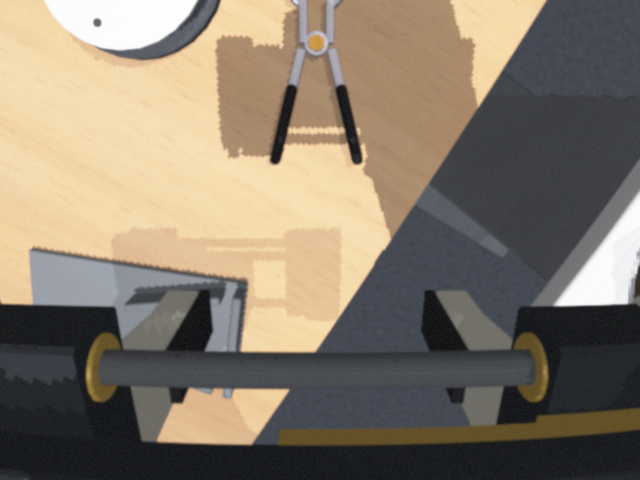

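The ring lies flat on the desk, with its pivot at (316,43) and handles in line with the fingers. Now I'll grasp the handles.

```bash
python3 -m crank '[[[1,0,2,0],[2,0,4,0],[2.4,0,5.5,0],[2.4,0,6.5,0],[2.4,0,7,0],[2.4,0,7,0],[2.4,0,7,0]]]'; python3 -m crank '[[[0,0,0,0],[0,0,0,0],[0,0,0,0],[0,0,0,0],[0,0,0,0],[0,0,0,0],[0,0,0,0],[0,0,0,0]]]' 1 40;python3 -m crank '[[[0,0,-0.5,0],[0,0,-1,0],[0,0,-1.6,0],[0,0,-1.72,0],[0,0,-1.72,0],[0,0,-1.72,0]]]'
python3 - <<'E'
from h import *
im,d,c,T=grab('wrist');save('w3',im)
try:
  p,a=ringpose([.445,.05],.03)
except Exception as e: print(repr(e))
E
```

```text
t: 9.52
eef_pos: [0.4148, 0.1041, 0.0058]
ee_rot: [-3.14, 0.0, -1.044]
force: [0.4, -0.0, -0.7]
width: 0.087
gripper_force: 0.0
t: 10.52
eef_pos: [0.4149, 0.1041, 0.0055]
ee_rot: [-3.14, 0.0, -1.043]
force: [-1.3, 1.1, 4.9]
width: 0.0252
gripper_force: 40.0
t: 11.28
eef_pos: [0.414, 0.1035, 0.0477]
ee_rot: [3.141, -0.0, -1.044]
force: [0.3, 0.1, 0.0]
width: 0.0252
gripper_force: 40.0
pivot [0.4488 0.0426 0.0577] 718 px; sym err, yaw, back, front [ 6.0000e-04 -1.0472e+00 -8.4400e-02  4.9300e-02] rect (array([0.43929474, 0.05750703]), (68.60575866699219, 133.37359619140625), 30.680452346801758) px rgb [160. 121.  56.]
```

View pics/w3.png

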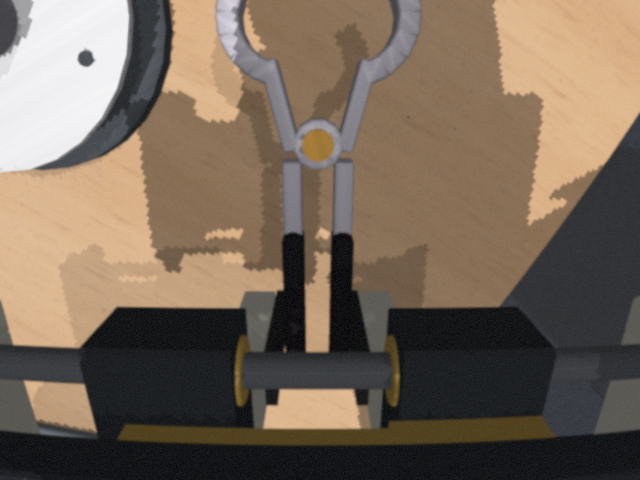

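The handles are squeezed fully: the opening is 25 mm, the jaws are open, and the pivot at (318,145) is centred between the fingers. There's no droop, since the pivot rose 42 mm with the lift. The pivot is about 70 mm ahead of the TCP. I'll carry it up and over to the approach point.

```bash
python3 -m crank '[[[0,0,-0.7,0],[0,0,-1.6,0],[-0.4,-0.5,-2,0],[-1,-1.5,-2,0],[-1.6,-2.6,-2,0],[-2.3,-3.7,-2,0],[-2.9,-4.7,-2,0],[-3.26,-5.2,-2,0],[-3.26,-5.2,-2,0],[-3.26,-5.2,-2,0],[-3.26,-5.2,-2,0]]]'
python3 - <<'E'
from h import *
s=arm.get_state();t=np.array(s['eef_pos']);y=s['ee_rot'][2]
e=np.array([np.cos(y),np.sin(y)]);n=np.array([-e[1],e[0]])
im,d,c,T=grab('wrist');save('w4',im)
P,u,v=pts(d,c,T,np.ones(d.shape,bool))
H=P[(P[:,2]>.06)&(P[:,2]<.084)&(np.hypot(P[:,0]-.584,P[:,1]-.069)<.026)]
print(len(H),len(H) and cv2.minEnclosingCircle(H[:,:2].astype(np.float32)))
Tp=P[(P[:,2]>.079)&(P[:,2]<.086)&(np.hypot(P[:,0]-.584,P[:,1]-.069)<.026)]
print(len(Tp),len(Tp) and cv2.minEnclosingCircle(Tp[:,:2].astype(np.float32)), P[(np.hypot(P[:,0]-.584,P[:,1]-.069)<.05)][:,2].max())
p,a=ringpose(t[:2]+.05*e,t[2]-.01)
q=p[:2]-t[:2];print('pivot rel tool',q@e,q@n,p[2]-t[2])
for S in([.5838,.0693],):
    q=np.array(S)-t[:2];print('spindle rel tool',q@e,q@n)
rel([*(np.array([.5838,.0693])-e*.196),.0477])
E
```

```text
t: 12.8
eef_pos: [0.4852, 0.2389, 0.0981]
ee_rot: [3.141, 0.0, -1.044]
force: [-0.1, -0.4, -0.7]
width: 0.0254
gripper_force: 40.0
0 0Traceback (most recent call last):
  File "<stdin>", line 9, in <module>
    return umr_maximum(a, axis, None, out, keepdims, initial, where)
ValueError: zero-size array to reduction operation maximum which has no identity
```

View pics/w4.png

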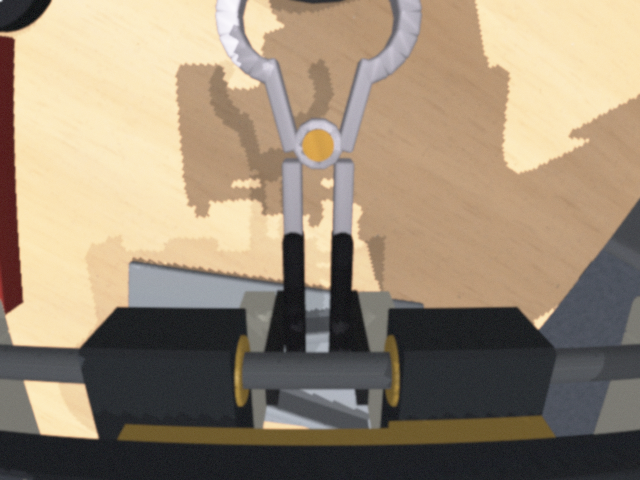

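The grip is unchanged, with the pivot still at (317,145) and the stand just out of view. I'll descend, then check ring against spindle in the top camera.

```bash
python3 -m crank '[[[0,0,0.7,0],[0,0,1.4,0],[0,0,1.9,0],[0,0,2,0],[0,0,2,0]]]'
python3 - <<'E'
from h import *
s=arm.get_state();t=np.array(s['eef_pos']);y=s['ee_rot'][2]
e=np.array([np.cos(y),np.sin(y)]);n=np.array([-e[1],e[0]])
for cam in('wrist','top'):
  try:
    p,a=ringpose(t[:2]+.08*e,t[2]-.01,cam)
    q=p[:2]-t[:2];print(cam,'pivot rel tool',q@e,q@n,p[2]-t[2])
  except Exception as ex: print(cam,repr(ex))
im,d,c,T=grab('top');save('t4',cv2.resize(im[190:310,280:440],(800,600),interpolation=cv2.INTER_CUBIC))
q=np.array([.5838,.0693])-t[:2];print('spindle rel tool',q@e,q@n, 't',t)
E
```

```text
t: 13.48
eef_pos: [0.4858, 0.2395, 0.0483]
ee_rot: [-3.141, -0.0, -1.044]
force: [-0.8, -0.1, -1.7]
width: 0.0249
gripper_force: 40.0
pivot [0.5206 0.1786 0.0584] 717 px; sym err, yaw, back, front [ 5.0000e-04 -1.0472e+00 -8.4600e-02  4.9100e-02] rect (array([0.51157452, 0.19390167]), (68.37812805175781, 133.65460205078125), 30.159311294555664) px rgb [215. 164.  78.]
wrist pivot rel tool 0.0701832974178123 -0.000628610063891262 0.0100379740078516
pivot [0.5204 0.1823 0.0572] 4 px; sym err, yaw, back, front [ 1.4000e-03  2.0857e+00 -5.4600e-02  3.3800e-02] rect (array([0.52473456, 0.17323141]), (67.66581726074219, 88.04344177246094), 30.658401489257812) px rgb [169.5 139.   80. ]
top pivot rel tool 0.06684004867834017 0.001041864391776684 0.008910853039704306
spindle rel tool 0.19640379371115083 -0.0009560257169324848 t [0.48584584 0.23953615 0.04832248]
```

View pics/t4.png

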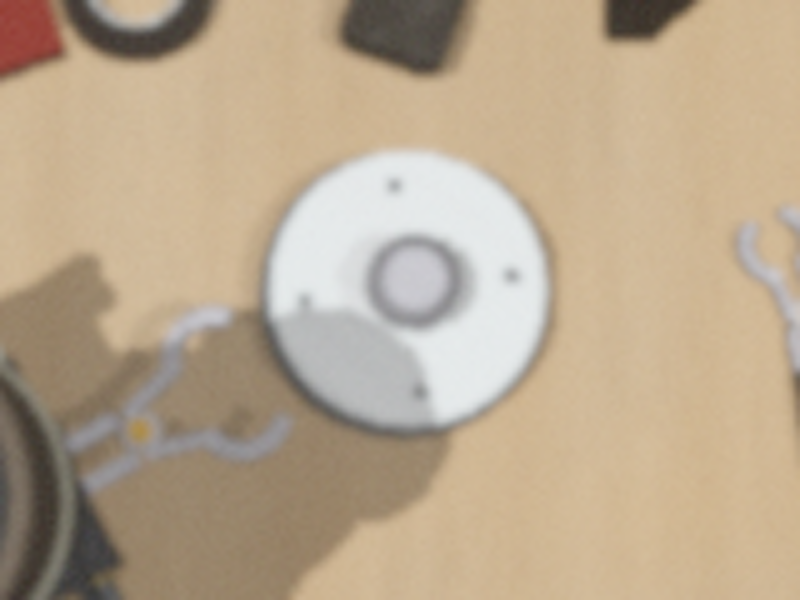

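The spread jaws point straight at the spindle: pivot at crop (139,430), jaw tips at (225,318) and (283,425), spindle at (413,280). I'll slide in at groove height.

```bash
python3 -m crank '[[[0.3,0,0.03,0],[0.7,0,0.03,0],[1.1,0,0.03,0],[1.5,0,0.03,0],[1.8,0,0.03,0],[2.1,0,0.03,0],[2.4,0,0.03,0],[2.4,0,0.03,0]]]'; python3 -m crank '[[[0.25,0,0,0],[0.5,0,0,0],[0.75,0,0,0],[0.9,0,0,0],[1,0,0,0],[1,0,0,0],[1,0,0,0]]]'
python3 - <<'E'
from h import *
s=arm.get_state();t=np.array(s['eef_pos']);y=s['ee_rot'][2]
e=np.array([np.cos(y),np.sin(y)]);n=np.array([-e[1],e[0]])
p,a=ringpose(t[:2]+.08*e,t[2]-.01)
q=p[:2]-t[:2];print('pivot rel tool',q@e,q@n,p[2]-t[2])
q=np.array([.5838,.0693])-p[:2];print('spindle rel pivot',q@e,q@n)
im,d,c,T=grab('top');save('t5',cv2.resize(im[190:310,280:440],(800,600),interpolation=cv2.INTER_CUBIC))
E
```

```text
t: 14.72
eef_pos: [0.516, 0.1872, 0.0473]
ee_rot: [3.142, -0.0, -1.044]
force: [0.2, -0.4, -1.2]
width: 0.0256
gripper_force: 40.0
t: 15.6
eef_pos: [0.5284, 0.1661, 0.0473]
ee_rot: [-3.142, 0.0, -1.044]
force: [0.8, -0.2, -1.3]
width: 0.0252
gripper_force: 40.0
pivot [0.5631 0.1052 0.0573] 721 px; sym err, yaw, back, front [ 2.0000e-04 -1.0472e+00 -8.5100e-02  4.9100e-02] rect (array([0.55483032, 0.1213092 ]), (70.97856140136719, 134.02264404296875), 30.226987838745117) px rgb [211. 161.  77.]
pivot rel tool 0.07007232470765372 -0.0005684441415010205 0.010014139578348666
spindle rel pivot 0.041467602286015655 -0.000208674010053915
```

View pics/t5.png

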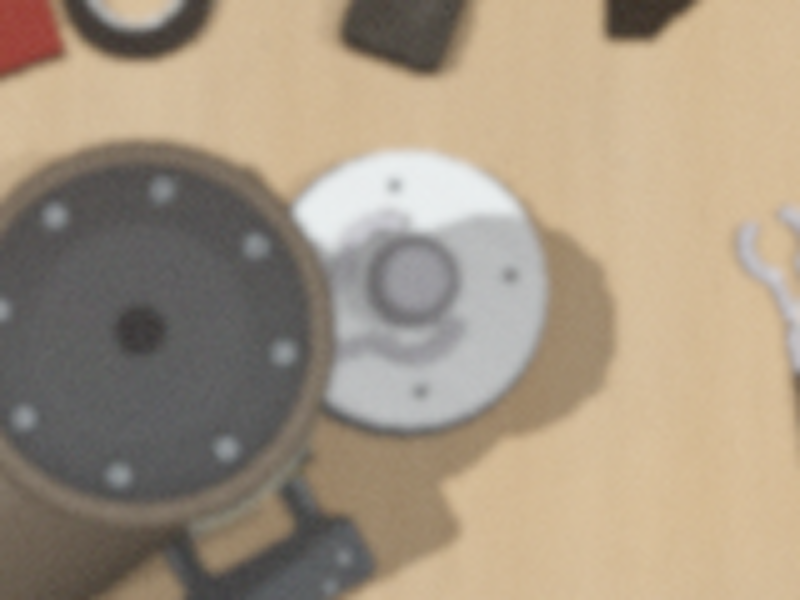

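The jaws lie evenly on both sides of the spindle (413,280). I'll lower about 2 mm and let go.

```bash
python3 -m crank '[[[0,0,0.05,0],[0,0,0.09,0],[0,0,0.09,0],[0,0,0.09,0]]]'; python3 -m crank '[[[0,0,0,0],[0,0,0,0],[0,0,0,0],[0,0,0,0],[0,0,0,0],[0,0,0,0],[0,0,0,0],[0,0,0,0]]]' 0
python3 - <<'E'
from h import *
s=arm.get_state();t=np.array(s['eef_pos']);y=s['ee_rot'][2]
e=np.array([np.cos(y),np.sin(y)])
p,a=ringpose(t[:2]+.08*e,t[2]-.01)
q=np.array([.5838,.0693])-p[:2];print('spindle rel pivot',q@e,q@[-e[1],e[0]])
im,d,c,T=grab('wrist');save('w6',im)
E
```

```text
t: 16.25
eef_pos: [0.5284, 0.166, 0.0451]
ee_rot: [-3.142, -0.0, -1.044]
force: [-0.1, 0.4, -1.2]
width: 0.0252
gripper_force: 40.0
t: 17.25
eef_pos: [0.5284, 0.1661, 0.0451]
ee_rot: [-3.142, 0.0, -1.044]
force: [-0.1, 0.2, 0.1]
width: 0.0872
gripper_force: 0.0
pivot [0.5631 0.1039 0.0547] 718 px; sym err, yaw, back, front [ 3.0000e-04 -1.0559e+00 -8.2900e-02  4.3900e-02] rect (array([0.55385309, 0.12098343]), (69.22984313964844, 126.7118911743164), 29.790184020996094) px rgb [185. 140.  66.]
spindle rel pivot 0.040345132073852534 0.00045663393943400077
```

View pics/w6.png

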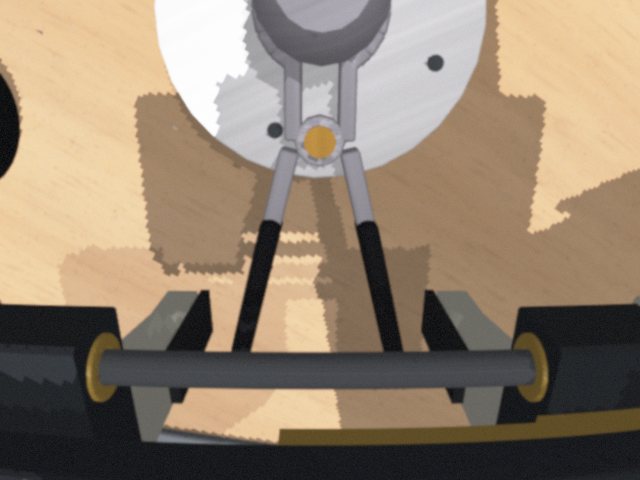

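The jaws are closed under the head, the neck is parallel, the handles are 69 mm wide (fully closed), and the pivot height matches the disc. I'll retract and check.

```bash
python3 -m crank '[[[0,0,-0.7,0],[0,0,-2,0],[0,0,-3.5,0],[-1.5,0,-5,0],[-3,0,-6,0],[-4,0,-6,0],[-4,0,-6,0],[-4,0,-6,0]]]'
python3 - <<'E'
from h import *
p,a=ringpose([.563,.104],.035)
e=np.array([np.cos(a),np.sin(a)]);q=np.array([.5838,.0693])-p[:2];print('spindle rel pivot',q@e,q@[-e[1],e[0]])
im,d,c,T=grab('wrist');save('w7',im)
E
```

```text
t: 18.4
eef_pos: [0.478, 0.2521, 0.1948]
ee_rot: [3.141, -0.0, -1.043]
force: [1.2, -0.2, -0.3]
width: 0.088
gripper_force: 0.0Traceback (most recent call last):
  File "<stdin>", line 2, in <module>
  File "h.py", line 36, in ringpose
    i=1+np.argmax(st[1:,4]);Q,_,_=pts(d,c,T,l==i);piv=np.median(Q,0)
        ~~~~~~~~~^^^^^^^^^^
    return _wrapfunc(a, 'argmax', axis=axis, out=out, **kwds)
    return bound(*args, **kwds)
ValueError: attempt to get argmax of an empty sequence
```

Run:
```python
from h import *
im,d,c,T=grab('wrist');save('w8',im)
```

```text
(no output)
```

View pics/w8.png

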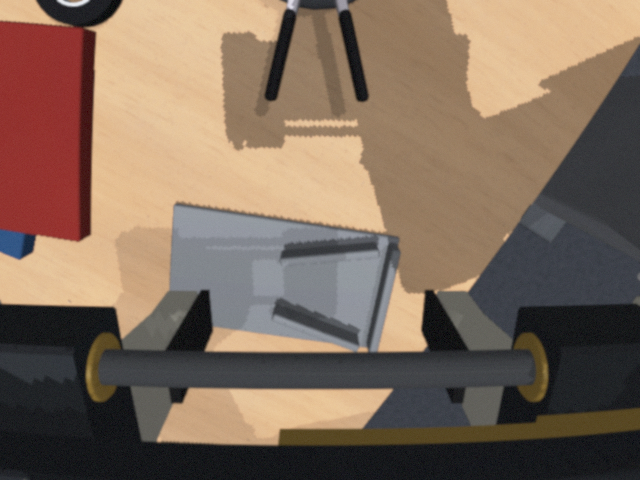

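The handles (268,100) and (363,98) sit symmetrically on the stand, the gripper is clear, and the roll hasn't moved.

```bash
python3 -c "
from h import *
print(arm.job_done())"
```

```text
the job is handed in; nothing more can be done
None
```

I've handed the job in: the ring is closed in the spindle groove, flat on the cover disc and released, and the gripper is clear. It took about 18 s of the 64 s, and I never moved near the roll or the brick. The hand-in returned no verdict.

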